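# Set a painted rail up on bench pucks for scraping

## Task

Get the wooden rail with the black-painted top ready for scraping: stand the yellow and the blue bench puck flat on the plywood board, each in the middle of the ring of its own colour, then lay the rail across both pucks, centred between them, black face still up and along the line of the pucks. Lay the green scraper on the bench just in front of the board (on the robot's side), a finger or two clear of the board's edge, centred on that edge and parallel to it. Leave the red puck and the thin unpainted lath where they are.

Things in the scene. Friction and masses are not known exactly. Their poses are not given: they have to be found in the camera images.
- work_board: flat plywood offcut, 161 mm (its x) by 220 mm (its y) by 14 mm thick, fixed to the bench but at a new place and angle (up to 0.2 rad) each time; origin at the centre of its underside, z up, x points away from the robot, so the front edge lies at x = -81 mm. The two rings are on its y axis, 75 mm either side of its centre, at its top face (14 mm above the bench)
- ring_yellow: yellow ring with a white middle, 72 mm across, a paper-thin sticker (1 mm, does not obstruct) on the plywood; origin at its centre on the board's top face. It may be on the left or on the right
- ring_blue: blue ring with a white middle, 72 mm across, a paper-thin sticker (1 mm, does not obstruct) on the plywood; origin at its centre on the board's top face. It is on the other side from the yellow one
- puck_yellow_center (a point): round bench puck, yellow plastic with black rubber faces, 56 mm diameter, 26 mm high, loose, about 90 g; point at its centre, 13 mm above its underside
- puck_blue_center (a point): round bench puck, blue plastic with black rubber faces, 56 mm diameter, 26 mm high, loose, about 90 g; point at its centre, 13 mm above its underside
- puck_red_center (a point): round bench puck, red, as the others; not needed, leave it alone; point at its centre
- rail_center (a point): the rail to be scraped: straight pale wooden bar with a black-painted top face, 34 mm wide (its x), 240 mm long (its y), 34 mm high (its z, up), loose, about 180 g; point at its centre, 17 mm above its underside. It starts flat on the bench, black face up
- lath_center (a point): plain pale lath, unpainted, 27 mm wide, 190 mm long (its y), 16 mm high, loose; not needed, leave it alone; point at its centre
- scraper_center (a point): paint scraper with a green moulded handle and a short steel blade, 145 mm long (its y, blade towards -y), handle 46 mm wide (its x) and 30 mm high, blade 50 mm wide, loose, about 140 g; point at the middle of its length, 15 mm above its underside, where the handle can be gripped across its width
Things that resemble listed ones, but are neither listed nor needed, are in the scene too. There is more than one size of the part that bears puck_blue_center; the job needs the smallest.

How it is judged:
By the outcome, as a careful person would: the job done as asked, in the order asked, and still so for the second after the job is handed in, with the robot touching nothing.
It also fails if it takes over 115 s, if anything falls off the work surface, if the arm or the gripper's body presses on something with over 40 N, if the wrist force passes 120 N, or if a joint passes its speed limit or range.

## Robot

A 6-joint arm with a two-finger parallel gripper is mounted at the origin on a cart in front of the work surface, level with it; the furniture and walls round the work are solid. World frame = base frame: x ahead of the robot, y to its left, z up, the work surface at z = 0. Lengths are in m, angles in rad, forces in N, time in s.
With the tool pointing down it reaches from about 0.25 to 0.775 m from the base axis. Payload 4 kg.
Tool frame: the origin (TCP) lies at the centre of the arm's flange, where the gripper is bolted on; the fingertips stand 199 mm ahead of it and the grasp point (between the pads) lies 180 mm ahead of it (robot.tcp_to_tips is the z of the fingertips in the tool frame, in m); z points along the fingers, y is the line along which they close (so a half turn about z gives the same grasp; the last joint's range is limited). The gripper opens to 94 mm and grips with 3 to 60 N. Pads are 16 mm wide; open, the fingers measure 119 mm over their backs; the gripper's body (75 mm by 177 mm) begins 78 mm behind the grasp point.
Start: joints at [-0.103, 0.087, 1.371, -0, 1.684, -0.103], TCP at [0.55, -0, 0.405] pointing down, gripper open.
Joint ranges: [-3.1, 3.1], [-0.76, 2.03], [0.27, 2.55], [-1.08, 4.22], [0.17, 2.65], [-2.57, 2.57]. Speed limits (rad/s): [2.79, 2.79, 3.14, 3.14, 3.14, 3.14].

## Interface

Orientations are given as [roll, pitch, yaw] about the fixed x, y, z axes, in that order (R = Rz(yaw) Ry(pitch) Rx(roll)).
In Python, from bench import robot gives the robot as it stands.
- The arm moves only by the tool play_rows, never from a script. Its arguments are lists of equal length, an entry for each row: "translation": the shift along the tool's x, y, z scaled (see below), a list of three; "twist": the turn, a rotation vector about the tool's x, y, z scaled (see below), a list of three; "gripper": the opening, from -1 (shut) to 1 (fully open). A call has 1 to 8 rows; each row shifts and turns the commanded pose from where the row before left it, along the tool's axes as they then stand; what a row does not reach is not made up. The controller multiplies each number of a shift by 0.04 m and each number of a turn by 0.1 rad. A row lasts 1/10 s, in which the tool goes at most 50 mm and 8.59 degrees, less where a joint would pass 70% of its speed; a pose out of reach is approached as far as the arm can. A call with a number of a shift or a turn outside -1 to 1 is refused whole. A call with a gripper value outside its range is refused whole. The fingers move at their own pace and stop on an object; the grip force is fixed at half the most. Time passes only in rows, so rows that do not move let the fingers close. It gives the time, the measured TCP pose, the force, the opening and the grip force at its end, in the units of the state.
- robot.get_obs(): the state, without advancing time (a new reading comes with each control period).
- robot.snapshot(name): name is "scene" or "side" or "wrist"; returns the picture (420x560x3 uint8, red, green, blue); there is no depth.
- robot.camera_model(name): a dict with "camera_matrix" (3x3 intrinsics, pixels), "rvec" (rotation vector, rad) and "tvec" (3), from world to camera coordinates, as OpenCV has them. Camera axes: x right, y down, z forward; pixel columns grow to the right and rows downward; lengths in m; the calibration is good to about 2 mm. A picture is of the moment at which its call begins: read the wrist's pose just before it. camera_model takes no time and is no camera call; for the wrist camera it gives the pose at the moment of the call.
- robot.close_job(): hands the job in; it is judged then, once.
Trained networks look in the newest picture that a camera, given by its name, has taken for a name from the list of things; names that differ only in an ending like _2 or _b are one class to them, and where a whole thing is asked for, a point or a joint stands for the part that bears it (a point fixed in the world has none). Each returns a list of dicts, best first, with "score" (0 to 1); they miss things now and then, are a little off and sometimes report something else, mostly with a low value. They report only what shows in the picture. A call takes as long as a camera call. They do not tell look-alikes from the thing itself.
- robot.recognise(name, camera): "centre" ([x, y, z] in m, in world coordinates, good to about 4 mm: the middle of the surface that is visible of it).
- robot.spot_point(name, camera): "centre" ([x, y, z] in m, in world coordinates, good to about 4 mm: a listed point, or the origin of a listed thing).
The state is a dict: "time": time; "joint_positions": joint angles; "qvel": joint speeds; "joint_torque": joint torques, N m; "tool_pos": TCP position; "ee_rot": TCP orientation; "wrist_force": force on the tool from outside, world axes, zero at the start; "wrist_torque": the same for the moment, N m; "width": finger opening in m; "finger_force": force on a finger pad.
Only numpy, scipy, OpenCV 4.12 (cv2) and the standard library are available. Lean on these libraries where they do the work, as an engineer would, in place of code of your own. Each camera call takes 0.05 s, during which the arm holds its last target. There are 200 camera calls.

## Working session

There is one attempt and no reset: what is moved stays moved. The work goes in short steps, Python scripts to look and compute and a tool call to move; the robot and the scene stay as the last step left them, time stands still between calls to the robot, and variables do not carry over. Pictures are saved under pics/ and viewed, at most 16 in all, crops included, and the job is handed in when it is done.

Besides the shell and the picture viewer there is one more tool, called as name(argument=value, ...) on one line, values as JSON. play_rows: Moves the arm, as the interface text tells. Its arguments: {"type":"object","properties":{"translation":{"type":"array","items":{"type":"array","items":{"type":"number","minimum":-1,"maximum":1}}},"twist":{"type":"array","items":{"type":"array","items":{"type":"number","minimum":-1,"maximum":1}}},"gripper":{"type":"array","items":{"type":"number"}}},"required":["translation","twist","gripper"]}

```bash
ls; mkdir -p pics
cat > h.py <<'E'
import numpy as np,cv2
from bench import robot
def snap(c,f=None):
    im=robot.snapshot(c)
    if f: cv2.imwrite('pics/'+f,im[:,:,::-1])
    return im
def ray(m,px,z):
    K=np.array(m['camera_matrix'],float);R=cv2.Rodrigues(np.array(m['rvec'],float))[0];t=np.array(m['tvec'],float).ravel()
    px=np.atleast_2d(np.array(px,float));d=(np.linalg.inv(K)@np.c_[px,np.ones(len(px))].T).T@R
    c=-R.T@t
    return c+d*((z-c[2])/d[:,2])[:,None]
def proj(m,P):
    return cv2.projectPoints(np.atleast_2d(np.array(P,float)),np.array(m['rvec'],float),np.array(m['tvec'],float),np.array(m['camera_matrix'],float),None)[0][:,0]
E
python3 - <<'E'
from h import *
a=snap('scene','s.png');snap('side','d.png');snap('wrist','w.png')
for n in ['work_board','ring_yellow','ring_blue','puck_yellow_center','puck_blue_center','puck_red_center','rail_center','lath_center','scraper_center']:
    for c in ['scene','side']:
        print(n,c,[(round(r['score'],2),np.round(r['centre'],3).tolist()) for r in robot.spot_point(n,c)])
o=robot.get_obs();print({k:np.round(v,3).tolist() for k,v in o.items()})
for c in ['scene','side','wrist']:
    m=robot.camera_model(c);R=cv2.Rodrigues(np.array(m['rvec']))[0];print(c,np.round(-R.T@np.array(m['tvec']).ravel(),3),m['camera_matrix'])
E
```

```text
pics
work_board scene [(0.77, [0.58, 0.251, 0.003])]
work_board side [(0.79, [0.581, 0.251, -0.001]), (0.36, [0.448, -0.161, 0.013])]
ring_yellow scene [(0.63, [0.587, 0.326, 0.016])]
ring_yellow side [(0.85, [0.589, 0.329, 0.013]), (0.53, [0.489, 0.439, 0.015]), (0.38, [0.45, -0.166, 0.009])]
ring_blue scene [(0.61, [0.574, 0.18, 0.014]), (0.37, [0.668, -0.074, 0.018])]
ring_blue side [(0.96, [0.58, 0.177, 0.016]), (0.53, [0.667, -0.075, 0.014])]
puck_yellow_center scene [(0.35, [0.491, 0.441, 0.013])]
puck_yellow_center side [(0.85, [0.54, -0.27, 0.01])]
puck_blue_center scene [(0.94, [0.741, 0.352, 0.014]), (0.87, [0.344, 0.202, 0.017]), (0.66, [0.495, 0.443, 0.013])]
puck_blue_center side [(0.94, [0.745, 0.35, 0.016]), (0.87, [0.345, 0.2, 0.012]), (0.68, [0.489, 0.438, 0.012])]
puck_red_center scene [(0.71, [0.45, -0.164, 0.014]), (0.49, [0.589, 0.327, 0.012])]
puck_red_center side [(0.64, [0.448, -0.163, 0.011])]
rail_center scene [(0.7, [0.67, -0.075, 0.018])]
rail_center side [(0.97, [0.671, -0.075, 0.015]), (0.54, [0.576, 0.177, 0.013]), (0.38, [0.49, 0.437, 0.014])]
lath_cen
[... 298 characters left out ...]
, 'joint_torque': [0.0, -34.006, -30.26, 0.072, 0.024, -0.0], 'tool_pos': [0.55, -0.0, 0.405], 'ee_rot': [3.141, -0.0, 1.571], 'wrist_force': [0.661, 0.571, 0.266], 'wrist_torque': [0.006, 0.027, 0.04], 'finger_force': 0.0, 'width': 0.094}
scene [1.386 0.482 0.61 ] [[436.20050059   0.         274.39976593]
 [  0.         436.20050059 214.69524579]
 [  0.           0.           1.        ]]
side [ 0.99  -0.238  1.112] [[459.02305308   0.         279.86524767]
 [  0.         459.02305308 204.82949072]
 [  0.           0.           1.        ]]
wrist [0.551 0.073 0.386] [[292.14758221   0.         277.58396395]
 [  0.         292.14758221 208.03697324]
 [  0.           0.           1.        ]]
```

View pics/s.png

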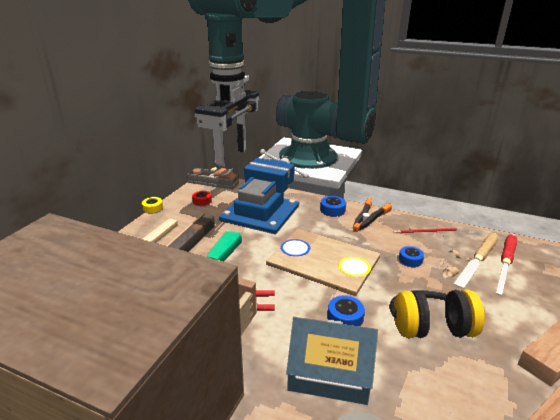

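View pics/d.png

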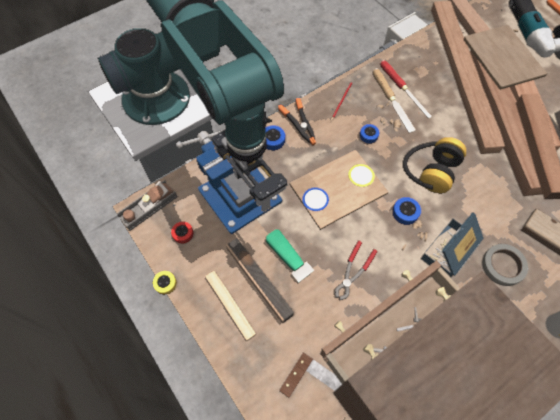

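The scene view shows the board around (325,260). In the side view I see the yellow puck (164,282), red puck (181,232), rail (262,282), lath (230,305) and green scraper (288,253). There are three blue pucks in the side view: A (273,137), B (406,210) and C (369,132). C looks smallest, so I'll confirm it in an enlarged crop and measure all three.

Run:
```python
from h import *
im=cv2.imread('pics/d.png');m=robot.camera_model('side')
cv2.imwrite('pics/c1.png',cv2.resize(im[95:315,140:440],(800,587),interpolation=cv2.INTER_CUBIC))
hsv=cv2.cvtColor(im,cv2.COLOR_BGR2HSV)
for n,p in dict(A=(273,137),B=(406,210),C=(369,132)).items():
    msk=((abs(hsv[:,:,0].astype(int)-113)<15)&(hsv[:,:,1]>130)&(hsv[:,:,2]>60)).astype(np.uint8)
    yy,xx=np.nonzero(msk);s=np.hypot(xx-p[0],yy-p[1])<19
    q=np.c_[xx,yy][s].astype(np.float32)
    h=cv2.convexHull(q)[:,0];P=ray(m,h,0.013)
    (c,wh,a)=cv2.minAreaRect(P[:,:2].astype(np.float32));print(n,np.round(c,3),np.round(wh,3))
# vise & pliers points at z=0
for nm,p,z in [('viseblue corners',[(200,190),(232,230),(281,208),(198,150),(285,185)],0.0),('pliers orange',[(283,107),(298,100),(314,141)],0.01),('redpliers',[(360,243),(374,254),(338,295)],0.01)]:
    print(nm,np.round(ray(m,p,z)[:,:2],3).tolist())
```

```text
A [0.343 0.209] [0.055 0.082]
B [0.744 0.357] [0.069 0.077]
C [0.492 0.44 ] [0.05  0.063]
viseblue corners [[0.359, -0.058], [0.513, -0.052], [0.536, 0.092], [0.242, 0.006], [0.484, 0.143]]
pliers orange [[0.265, 0.294], [0.27, 0.347], [0.419, 0.294]]
redpliers [[0.742, 0.195], [0.786, 0.204], [0.815, 0.062]]
```

View pics/c1.png

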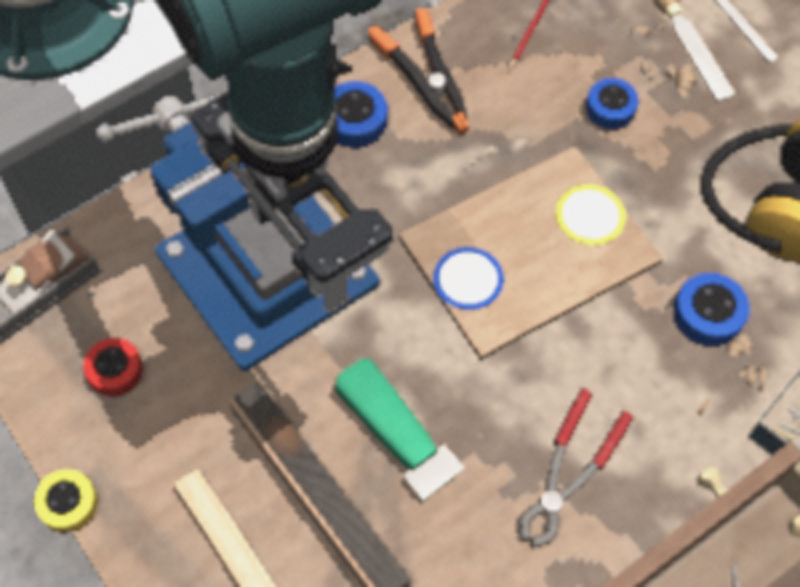

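Enlarged crop: blue C at crop (612,103) is clearly the smallest of the three. A (358,113) and B (711,307) are both larger, so C at about (0.491, 0.440) is the blue puck to use. The rail is black-topped at crop (320,490), the lath is plain at (225,530), and the scraper is at (395,420). I'm starting with the yellow puck.

play_rows(translation=[[-0.9,0,0.3],[-0.9,0,0.3],[-0.9,0,0.3],[-0.9,0,0.3],[-0.9,-0.1,0.3],[-0.9,-0.1,0.3],[-0.7,-0.05,0.2],[0,0,0]], twist=[[0,0,0],[0,0,0],[0,0,0],[0,0,0],[0,0,0],[0,0,0],[0,0,0],[0,0,0]], gripper=[1,1,1,1,1,1,1,1])

```text
time: 1.85
tool_pos: [0.5391, -0.2471, 0.3226]
ee_rot: [-3.139, -0.0, 1.566]
wrist_force: [0.7, 0.5, -0.3]
width: 0.0939
finger_force: 0.0
```

```bash
cat >> h.py <<'E'
def hullrect(m,im,p,r,lo,hi,z):
    hsv=cv2.cvtColor(im,cv2.COLOR_RGB2HSV)
    msk=cv2.inRange(hsv,np.array(lo),np.array(hi))
    yy,xx=np.nonzero(msk);s=np.hypot(xx-p[0],yy-p[1])<r
    P=ray(m,np.c_[xx,yy][s],z)[:,:2].astype(np.float32)
    return cv2.minAreaRect(P),len(P)
def pose():
    o=robot.get_obs();return np.round(o['tool_pos'],4),np.round(o['ee_rot'],3),round(float(o['width']),4),np.round(o['wrist_force'],1)
E
python3 - <<'E'
from h import *
print(pose())
d=snap('side');m=robot.camera_model('side')
w=snap('wrist','w1.png');mw=robot.camera_model('wrist')
cv2.imwrite('pics/d2.png',d[:,:,::-1])
for c in ['side','wrist']:
    for n in ['puck_yellow_center','puck_red_center','rail_center','lath_center','scraper_center']:
        print(c,n,[(round(r['score'],2),np.round(r['centre'],3).tolist()) for r in robot.spot_point(n,c)])
g=lambda q:np.array(q)/2.667+[140,95]
B=ray(m,g([(400,238),(575,148),(661,261),(482,357)]),0.014)[:,:2]
print('board',np.round(B,3).tolist(),B.mean(0),[np.linalg.norm(B[i]-B[i-1]).round(3) for i in range(4)])
print('yaw',[np.arctan2(-(v:=B[j]-B[i])[0],v[1]).round(3) for i,j in((0,1),(3,2))])
print('scr',hullrect(m,d,(285,248),25,(70,120,50),(90,255,255),0.02))
print('yp side',hullrect(m,d,(164,282),18,(20,120,80),(35,255,255),0.02))
p=proj(mw,[0.54,-0.27,0.013])[0];print('exp px',p)
print('yp wrist',hullrect(mw,w,p,70,(20,120,80),(35,255,255),0.026))
E
```

```text
(array([ 0.5391, -0.2471,  0.3226]), array([-3.139, -0.   ,  1.566]), 0.0939, array([ 0.7,  0.5, -0.3]))
side puck_yellow_center [(0.7, [0.54, -0.269, 0.011])]
side puck_red_center [(0.96, [0.45, -0.163, 0.011])]
side rail_center [(0.83, [0.671, -0.075, 0.016])]
side lath_center [(0.58, [0.683, -0.167, 0.011])]
side scraper_center [(0.93, [0.658, 0.022, 0.014])]
wrist puck_yellow_center [(0.91, [0.536, -0.271, 0.015])]
wrist puck_red_center [(0.7, [0.45, -0.167, 0.017])]
wrist rail_center [(0.61, [0.672, -0.074, 0.017])]
wrist lath_center [(0.96, [0.684, -0.167, 0.011])]
wrist scraper_center []
board [[0.496, 0.15], [0.517, 0.368], [0.674, 0.351], [0.652, 0.136]] [0.58475697 0.25128398] [np.float64(0.156), np.float64(0.219), np.float64(0.158), np.float64(0.216)]
yaw [np.float64(-0.093), np.float64(-0.104)]
scr (((0.6447280645370483, 0.02125580795109272), (0.11588519811630249, 0.04346369951963425), 0.4176209270954132), 644)
yp side (((0.5560235977172852, -0.2730686366558075), (0.05173879861831665, 0.02758573554456234), 66.81472778320312), 156)
exp px [277.04884135 229.196536  ]
yp wrist (((0.5419865846633911, -0.265608549118042), (0.05837090313434601, 0.05477900803089142), 89.99420928955078), 1490)
```

View pics/w1.png

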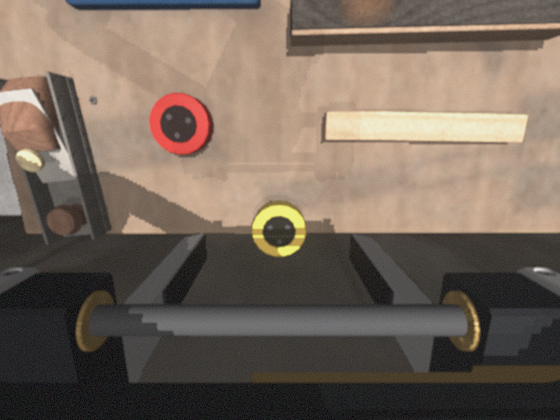

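The yellow puck sits at the right bench edge, at wrist pixel (278,229). That gives about (0.541, -0.267), and its size matches 56 mm. Grasping it now.

play_rows(translation=[[-0.25,0.03,0.4],[-0.25,0.02,0.8],[0,0,0.8],[0,0,0.6],[0,0,0.39],[0,0,0],[0,0,0],[0,0,0]], twist=[[0,0,0],[0,0,0],[0,0,0],[0,0,0],[0,0,0],[0,0,0],[0,0,0],[0,0,0]], gripper=[1,1,1,1,1,1,-1,-1])

```text
time: 3.25
tool_pos: [0.5425, -0.2643, 0.2065]
ee_rot: [3.14, 0.001, 1.571]
wrist_force: [0.4, 0.1, 0.7]
width: 0.0809
finger_force: 0.0
```

play_rows(translation=[[0,0,0],[0,0,0],[0,0,0],[0,0,-0.4],[0,0,-0.8],[0,0,-0.8],[0,0,-0.8],[0,0,-0.8]], twist=[[0,0,0],[0,0,0],[0,0,0],[0,0,0],[0,0,0],[0,0,0],[0,0,0],[0,0,0]], gripper=[-1,-1,-1,-1,-1,-1,-1,-1])

```text
time: 4.05
tool_pos: [0.5418, -0.2638, 0.3502]
ee_rot: [-3.141, -0.0, 1.571]
wrist_force: [1.6, 0.5, -1.4]
width: 0.0549
finger_force: 30.0
```

play_rows(translation=[[0.5,0,-0.5],[0.95,0.1,-0.3],[0.95,0.1,0],[0.95,0.1,0],[0.95,0.1,0],[0.95,0.1,0],[0.95,0.1,0],[0.95,0.1,0]], twist=[[0,0,0],[0,0,0],[0,0,0],[0,0,0],[0,0,0],[0,0,0],[0,0,0],[0,0,0]], gripper=[-1,-1,-1,-1,-1,-1,-1,-1])

```text
time: 4.85
tool_pos: [0.5698, 0.0236, 0.3811]
ee_rot: [3.142, 0.0, 1.571]
wrist_force: [0.3, 0.2, -0.9]
width: 0.0549
finger_force: 30.0
```

play_rows(translation=[[0.95,0.1,0],[0.95,0.1,0],[0.95,0.1,0],[0.95,0.1,0],[0.5,0,0],[0,0,0],[0,0,0],[0,0,0]], twist=[[0,0,0],[0,0,0],[0,0,0],[0,0,0],[0,0,0],[0,0,0],[0,0,0],[0,0,0]], gripper=[-1,-1,-1,-1,-1,-1,-1,-1])

```text
time: 5.65
tool_pos: [0.586, 0.193, 0.3811]
ee_rot: [-3.142, 0.001, 1.57]
wrist_force: [0.2, -0.8, -0.9]
width: 0.055
finger_force: 30.0
```

Run:
```python
from h import *
print(pose())
mw=robot.camera_model('wrist');w=snap('wrist','w2.png')
for n in ['work_board','ring_yellow','ring_blue','puck_yellow_center','puck_blue_center']:
  for c in ['wrist','side']:
    if c=='side' and n=='work_board': snap('side','d3.png')
    print(n,c,[(round(r['score'],2),np.round(r['centre'],3).tolist()) for r in robot.spot_point(n,c)])
for nm,P,lo,hi in [('ry',(0.588,0.328,.015),(20,120,80),(35,255,255)),('rb',(0.577,0.178,.015),(100,120,60),(128,255,255)),('C',(0.491,.44,.026),(100,120,60),(128,255,255))]:
    p=proj(mw,P)[0];r,n=hullrect(mw,w,p,75,lo,hi,P[2]);print(nm,p.round(),np.round(r[0],4),np.round(r[1],4),n)
```

```text
(array([0.586 , 0.193 , 0.3811]), array([-3.142e+00,  1.000e-03,  1.570e+00]), 0.055, array([ 0.2, -0.8, -0.9]))
work_board wrist [(0.65, [0.584, 0.25, -0.003])]
work_board side [(0.7, [0.581, 0.252, 0.0])]
ring_yellow wrist [(0.81, [0.59, 0.323, 0.013])]
ring_yellow side [(0.57, [0.592, 0.329, 0.011])]
ring_blue wrist [(0.59, [0.571, 0.18, 0.01])]
ring_blue side [(0.75, [0.577, 0.181, 0.014])]
puck_yellow_center wrist [(0.82, [0.585, 0.182, 0.19]), (0.21, [0.59, 0.321, 0.014])]
puck_yellow_center side [(0.91, [0.588, 0.186, 0.185])]
puck_blue_center wrist [(0.94, [0.35, 0.201, 0.02]), (0.86, [0.744, 0.35, 0.019]), (0.25, [0.584, 0.186, 0.188])]
puck_blue_center side [(0.83, [0.347, 0.201, 0.016]), (0.76, [0.747, 0.35, 0.012]), (0.63, [0.578, 0.178, 0.017]), (0.6, [0.493, 0.44, 0.015])]
ry [279.  74.] [0.589  0.3269] [0.069  0.0694] 695
rb [270. 206.] [0.5726 0.1869] [0.0694 0.0493] 373
C [178. -54.] [0. 0.] [0. 0.] 0
```

View pics/w2.png

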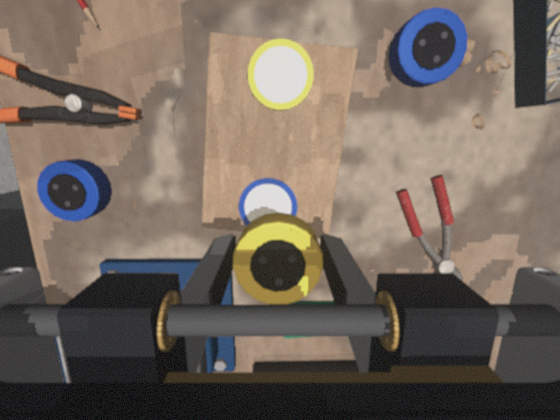

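Run:
```python
from h import *
mw=robot.camera_model('wrist')
C=ray(mw,[(212,33),(356,46),(203,225)],0.014)[:,:2];print(C.round(3).tolist(),np.linalg.norm(C[0]-C[1]))
v=C[0]-C[2];print('yaw',np.arctan2(-v[0],v[1])); u=C[1]-C[0];print(np.arctan2(u[1],u[0]))
print('hub',ray(mw,[(277,264)],0.2006))
w=cv2.imread('pics/w2.png')[:,:,::-1].copy()
r,n=hullrect(mw,w,(278,262),62,(20,60,50),(35,255,255),0.2006);print(r,n)
```

```text
[[0.517, 0.37], [0.671, 0.357], [0.493, 0.155]] 0.15510678245950085
yaw -0.10757815243736428
-0.08036905531626733
hub [[0.58655509 0.19000781 0.2006    ]]
((0.5872014760971069, 0.1920253485441208), (0.0582735575735569, 0.05510488897562027), 65.67488098144531) 4556
```

Wrist view: yellow ring at (280,74), blue ring at (268,205), held puck at (278,262). The yellow ring is at (0.589, 0.327) and the board yaw is about -0.09. Placing the yellow puck.

play_rows(translation=[[0.7,0.02,0],[0.9,0.02,0],[0.9,0.02,0.2],[0.6,0.02,0.5],[0.3,0,0.8],[0,0,0.8],[0,0,0.7],[0,0,0.5]], twist=[[0,0,0],[0,0,0],[0,0,0],[0,0,0],[0,0,0],[0,0,0],[0,0,0],[0,0,0]], gripper=[-1,-1,-1,-1,-1,-1,-1,-1])

```text
time: 7.05
tool_pos: [0.5885, 0.3301, 0.2381]
ee_rot: [-3.138, 0.002, 1.571]
wrist_force: [-0.8, 0.6, -0.8]
width: 0.0551
finger_force: 30.0
```

play_rows(translation=[[0,0,0.25],[0,0,0.25],[0,0,0],[0,0,0]], twist=[[0,0,0],[0,0,0],[0,0,0],[0,0,0]], gripper=[-1,-1,-1,-1])

```text
time: 7.45
tool_pos: [0.5896, 0.3301, 0.2223]
ee_rot: [3.14, -0.001, 1.571]
wrist_force: [0.0, 0.0, -0.6]
width: 0.0548
finger_force: 30.0
```

play_rows(translation=[[-0.02,0,0.05],[0,0,0],[0,0,0],[0,0,0],[0,0,0],[0,0,0],[0,0,-0.4],[0,0,-0.9]], twist=[[0,0,0],[0,0,0],[0,0,0],[0,0,0],[0,0,0],[0,0,0],[0,0,0],[0,0,0]], gripper=[-1,-1,0.6,0.6,0.6,0.6,0.6,1])

```text
time: 8.25
tool_pos: [0.5882, 0.3287, 0.2679]
ee_rot: [-3.134, 0.004, 1.571]
wrist_force: [0.0, 0.1, -0.1]
width: 0.0804
finger_force: 0.0
```

play_rows(translation=[[0,0,-0.9],[0.2,-0.5,-0.9],[0.4,-0.7,-0.3],[0.4,-0.7,0],[0.2,-0.5,0],[0,0,0],[0,0,0]], twist=[[0,0,0],[0,0,0],[0,0,0],[0,0,0],[0,0,0],[0,0,0],[0,0,0]], gripper=[1,1,1,1,1,1,1])

```text
time: 8.95
tool_pos: [0.4932, 0.3772, 0.3563]
ee_rot: [3.14, -0.0, 1.571]
wrist_force: [-0.7, 0.5, -0.4]
width: 0.0937
finger_force: 0.0
```

Run:
```python
from h import *
print(pose())
mw=robot.camera_model('wrist');w=snap('wrist','w3.png');snap('side','d4.png')
for n in ['puck_yellow_center','puck_blue_center','ring_blue']:
  for c in ['wrist','side']:
    print(n,c,[(round(r['score'],2),np.round(r['centre'],3).tolist()) for r in robot.spot_point(n,c)])
p=proj(mw,(0.491,.44,.02))[0];r,n=hullrect(mw,w,p,45,(100,120,50),(128,255,255),.026);print(p.round(),np.round(r[0],4),np.round(r[1],4),n)
p=proj(mw,(0.589,.327,.04))[0];r,n=hullrect(mw,w,p,60,(20,110,60),(35,255,255),.04);print(p.round(),np.round(r[0],4),np.round(r[1],4),n)
```

```text
(array([0.4932, 0.3772, 0.3563]), array([ 3.14 , -0.   ,  1.571]), 0.0937, array([-0.7,  0.5, -0.4]))
puck_yellow_center wrist [(0.6, [0.586, 0.323, 0.029])]
puck_yellow_center side [(0.72, [0.592, 0.324, 0.027])]
puck_blue_center wrist [(0.97, [0.491, 0.436, 0.013]), (0.83, [0.349, 0.199, 0.018]), (0.64, [0.748, 0.348, 0.02])]
puck_blue_center side [(0.64, [0.492, 0.437, 0.013]), (0.63, [0.346, 0.199, 0.017]), (0.62, [0.745, 0.351, 0.016])]
ring_blue wrist [(0.92, [0.571, 0.182, 0.009])]
ring_blue side []
[274. 142.] [0.495  0.4375] [0.0524 0.0521] 1286
[364. 249.] [0.5819 0.3373] [0.0662 0.0637] 1571
```

View pics/w3.png

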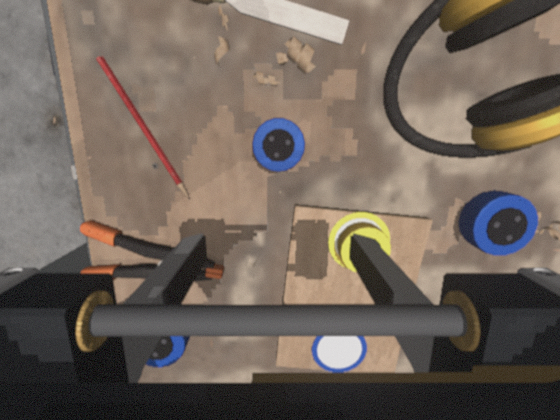

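Wrist view: small blue puck C is at (278,145), now measured at (0.493, 0.4375). The yellow puck stands in its ring at (360,245). Grasping C.

play_rows(translation=[[0.5,0,0.4],[0.6,0,0.7],[0.4,0,0.8],[0,0,0.8],[0,0,0.7],[0,0,0.35],[0,0,0],[0,0,0]], twist=[[0,0,0],[0,0,0],[0,0,0],[0,0,0],[0,0,0],[0,0,0],[0,0,0],[0,0,0]], gripper=[1,1,1,1,1,1,1,-1])

```text
time: 10.15
tool_pos: [0.4937, 0.4373, 0.2063]
ee_rot: [3.14, -0.001, 1.57]
wrist_force: [-0.2, 0.0, -0.7]
width: 0.0891
finger_force: 0.0
```

play_rows(translation=[[0,0,0],[0,0,0],[0,0,0],[0,0,0],[0,0,0],[0,0,-0.4],[0,0,-0.8],[0,0,-0.8]], twist=[[0,0,0],[0,0,0],[0,0,0],[0,0,0],[0,0,0],[0,0,0],[0,0,0],[0,0,0]], gripper=[-1,-1,-1,-1,-1,-1,-1,-1])

```text
time: 10.95
tool_pos: [0.4929, 0.437, 0.2857]
ee_rot: [-3.14, 0.001, 1.571]
wrist_force: [1.0, -0.1, -1.1]
width: 0.0556
finger_force: 30.0
```

Run:
```python
from h import *
print(pose())
mw=robot.camera_model('wrist');w=snap('wrist','w4.png')
P=robot.get_obs()['tool_pos']
print([(round(r['score'],2),np.round(r['centre'],3).tolist()) for r in robot.spot_point('puck_blue_center','wrist')])
z=P[2]-0.206+.026;p=proj(mw,(P[0],P[1],z))[0];r,n=hullrect(mw,w,p,62,(100,100,40),(128,255,255),z);print(p.round(),np.round(r[0],4),np.round(r[1],4),n)
m=robot.camera_model('side');print('side',proj(m,[(0.589,.327,.04)]))
s=cv2.imread('pics/d4.png');cv2.imwrite('pics/c4.png',cv2.resize(s[145:235,285:405],(800,600),interpolation=cv2.INTER_CUBIC))
print((proj(m,[(0.589,.327,.015),(0.589,.327,.04)])-[285,145])*6.667)
```

```text
(array([0.4929, 0.437 , 0.2857]), array([-3.140e+00,  1.000e-03,  1.571e+00]), 0.0556, array([ 1. , -0.1, -1.1]))
[(0.79, [0.485, 0.438, 0.096])]
[279. 262.] [0.493 0.443] [0.0509 0.0544] 4191
side [[362.43241641 170.50907515]]
[[506.7070302  201.46955733]
 [516.24192018 170.06900405]]
```

View pics/c4.png

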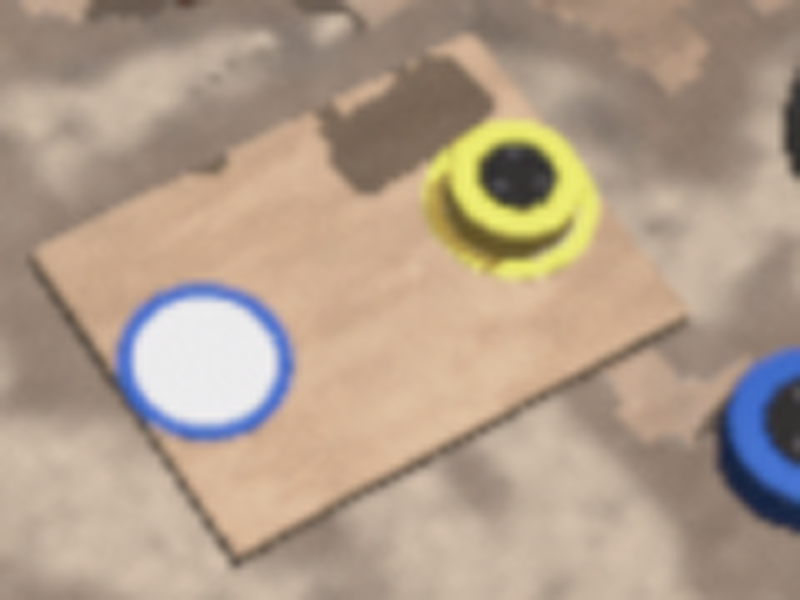

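Crop: the yellow puck's hub is at (517,174) against (516,170) predicted for perfect centring, so it is within about 1 mm. Next I'll measure the blue ring, the board corners and the held puck's offset.

Run:
```python
from h import *
m=robot.camera_model('side');g=lambda q:np.array(q)/6.667+[285,145]
B=ray(m,g([(32,258),(465,35),(687,320),(237,565)]),0.014)[:,:2]
print('board',np.round(B,4).tolist(),B.mean(0),[np.linalg.norm(B[i]-B[i-1]).round(3) for i in range(4)])
print('yaw',[np.arctan2(-(v:=B[j]-B[i])[0],v[1]).round(3) for i,j in((0,1),(3,2))],[np.arctan2((v:=B[j]-B[i])[1],v[0]).round(3) for i,j in((1,2),(0,3))])
print('rb',ray(m,g([(205,362)]),.015),'ry',ray(m,g([(511,200)]),.015))
mw=robot.camera_model('wrist');w=cv2.imread('pics/w4.png');P=robot.get_obs()['tool_pos']
z=P[2]-0.206+.026
for f,hh,zz in [('w4.png',mw,z)]:
    g=w[200:330,200:360].max(2)<45
    n,l,s,c=cv2.connectedComponentsWithStats(g.astype(np.uint8))
    for i in range(1,n):
        if s[i,4]>200: print(s[i],c[i]+[200,200],ray(hh,[c[i]+[200,200]],zz))
```

```text
board [[0.4948, 0.1509], [0.5146, 0.367], [0.6747, 0.3507], [0.6535, 0.134]] [0.58441274 0.25063021] [np.float64(0.16), np.float64(0.217), np.float64(0.161), np.float64(0.218)]
yaw [np.float64(-0.092), np.float64(-0.098)] [np.float64(-0.102), np.float64(-0.106)]
rb [[0.57533082 0.17866015 0.015     ]] ry [[0.58950161 0.32891337 0.015     ]]
[122  39  24  66 568] [333.73767606 277.54401408] [[0.53118232 0.42666746 0.11262895]]
[  9  42  24  64 611] [221.31751227 278.23076923] [[0.46270313 0.42648518 0.11262895]]
[ 51  48  52  36 781] [273.94878361 264.50320102] [[0.4947264  0.43541753 0.11262895]]
```

View pics/w4.png

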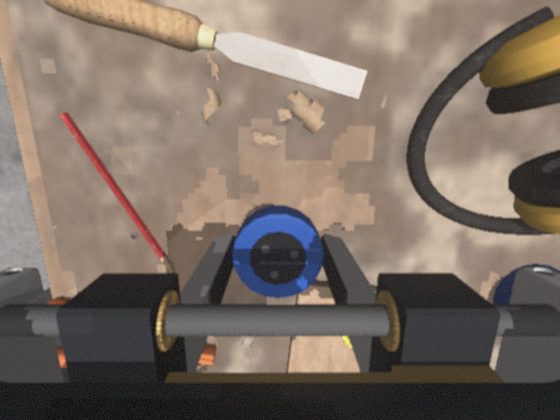

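play_rows(translation=[[-0.5,0.15,0],[-0.9,0.25,0],[-0.9,0.3,0],[-0.9,0.3,0],[-0.9,0.3,0],[-0.9,0.3,0],[-0.9,0.3,0],[-0.575,0.165,0]], twist=[[0,0,0],[0,0,0],[0,0,0],[0,0,0],[0,0,0],[0,0,0],[0,0,0],[0,0,0]], gripper=[-1,-1,-1,-1,-1,-1,-1,-1])

```text
time: 11.85
tool_pos: [0.5761, 0.1756, 0.2842]
ee_rot: [-3.14, 0.001, 1.569]
wrist_force: [-0.9, -0.6, -1.5]
width: 0.0557
finger_force: 30.0
```

play_rows(translation=[[0,0,0.3],[0,0,0.6],[0,0,0.5],[0,0,0],[0,0,0]], twist=[[0,0,0],[0,0,0],[0,0,0],[0,0,0],[0,0,0]], gripper=[-1,-1,-1,-1,-1])

```text
time: 12.35
tool_pos: [0.5752, 0.1789, 0.2281]
ee_rot: [-3.139, 0.0, 1.572]
wrist_force: [-0.1, -0.8, -0.9]
width: 0.0554
finger_force: 30.0
```

play_rows(translation=[[0,0,0.13],[0,0,0.05],[0,0,0],[0,0,0],[0,0,0],[0,0,0],[0,0,-0.4],[0,0,-0.9]], twist=[[0,0,0],[0,0,0],[0,0,0],[0,0,0],[0,0,0],[0,0,0],[0,0,0],[0,0,0]], gripper=[-1,-1,-1,0.6,0.6,0.6,0.6,1])

```text
time: 13.15
tool_pos: [0.5747, 0.1779, 0.2705]
ee_rot: [-3.133, 0.002, 1.571]
wrist_force: [1.8, -0.2, 0.0]
width: 0.0805
finger_force: 0.0
```

play_rows(translation=[[0,0,-0.9],[-0.5,0.2,-0.9],[-0.9,0.3,-0.2],[-0.9,0.3,0],[-0.9,0.3,0],[-0.9,0.3,0],[-0.5,0,0],[0,0,0]], twist=[[0,0,0],[0,0,0],[0,0,0],[0,0,0],[0,0,0],[0,0,0],[0,0,0],[0,0,0]], gripper=[1,1,1,1,1,1,1,1])

```text
time: 13.95
tool_pos: [0.632, -0.0087, 0.3538]
ee_rot: [3.141, 0.001, 1.566]
wrist_force: [1.3, 0.3, 0.5]
width: 0.0944
finger_force: 0.0
```

Run:
```python
from h import *
print(pose())
mw=robot.camera_model('wrist');w=snap('wrist','w5.png');s=snap('side','d5.png')
for c in ['wrist','side']:
  for n in ['puck_yellow_center','puck_blue_center','rail_center','scraper_center','lath_center']:
    print(n,c,[(round(r['score'],2),np.round(r['centre'],3).tolist()) for r in robot.spot_point(n,c)])
```

```text
(array([ 0.632 , -0.0087,  0.3538]), array([3.141e+00, 1.000e-03, 1.566e+00]), 0.0944, array([1.3, 0.3, 0.5]))
puck_yellow_center wrist []
puck_blue_center wrist [(0.66, [0.573, 0.178, 0.027])]
rail_center wrist []
scraper_center wrist [(0.84, [0.657, 0.021, 0.01])]
lath_center wrist []
puck_yellow_center side [(0.86, [0.591, 0.323, 0.025]), (0.43, [0.584, 0.256, -0.002])]
puck_blue_center side [(0.71, [0.572, 0.179, 0.029]), (0.67, [0.745, 0.35, 0.013])]
rail_center side [(0.64, [0.67, -0.075, 0.017])]
scraper_center side [(0.68, [0.659, 0.022, 0.015])]
lath_center side [(0.73, [0.586, 0.322, 0.025]), (0.61, [0.681, -0.163, 0.01])]
```

View pics/w5.png

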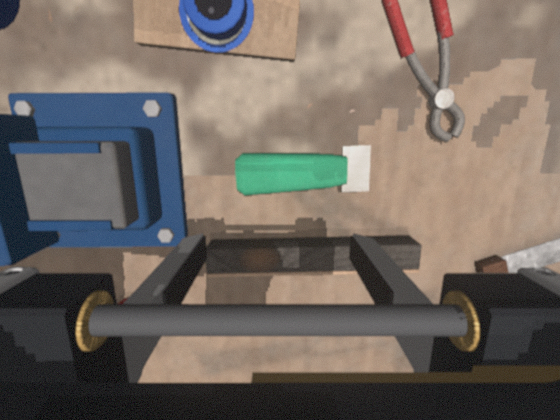

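Wrist view: the blue puck stands in its ring at (218,12). The scraper lies from (238,174) to (371,168), the rail from (207,255) to (420,252), and the vise base spans (10–185, 95–260), clear of both.

Run:
```python
from h import *
mw=robot.camera_model('wrist');m=robot.camera_model('side')
R=ray(mw,[(207,239),(420,237),(207,273),(420,269)],.034);print('rail',R.round(3).tolist(),R.mean(0))
print([np.arctan2((v:=R[j]-R[i])[1],v[0]).round(3) for i,j in((0,1),(2,3))],[np.linalg.norm(R[i]-R[j]).round(3) for i,j in((0,1),(2,3),(0,2),(1,3))])
S=ray(mw,[(236,174),(371,168)],.015);print('scr',S.round(3).tolist(),S.mean(0),np.arctan2(S[1,1]-S[0,1],S[1,0]-S[0,0]))
w=cv2.imread('pics/w5.png')[:,:,::-1].copy();print(hullrect(mw,w,(290,172),75,(65,100,40),(90,255,255),.025))
s=cv2.imread('pics/d5.png');c=s[170:230,285:365]
cv2.imwrite('pics/c5.png',cv2.resize(s[145:235,285:405],(800,600),interpolation=cv2.INTER_CUBIC))
print((proj(m,[(0.5755,.178,.015),(0.5755,.178,.04)])-[285,145])*6.667)
```

```text
rail [[0.555, -0.046, 0.034], [0.789, -0.043, 0.034], [0.553, -0.087, 0.034], [0.793, -0.081, 0.034]] [ 0.67247138 -0.06411864  0.034     ]
[np.float64(0.012), np.float64(0.022)] [np.float64(0.233), np.float64(0.24), np.float64(0.041), np.float64(0.039)]
scr [[0.587, 0.023, 0.015], [0.735, 0.03, 0.015]] [0.66081127 0.02662539 0.015     ] 0.04593236638718144
(((0.6467046737670898, 0.024323685094714165), (0.11711388826370239, 0.04278228431940079), 0.0825929269194603), 3910)
[[203.96787343 363.14137895]
 [208.2462071  333.80013283]]
```

View pics/c5.png

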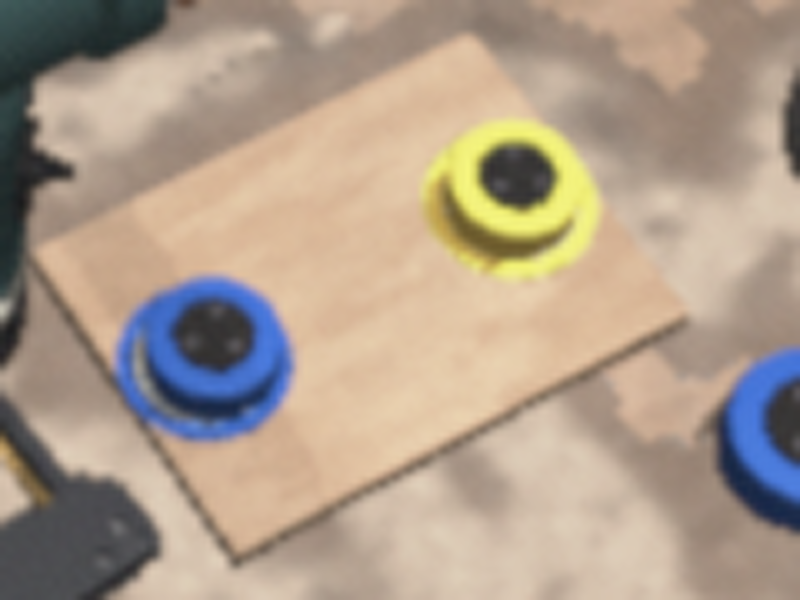

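Crop: the blue puck's hub is at (213,333) against (208,334) expected, so it is within about 1.5 mm. Both pucks are fine. Next I rotate a quarter turn for the rail.

play_rows(translation=[[0,0,0],[0,0,0],[0,0,0],[0,0,0],[0,0,0],[0,0,0],[0,0,0],[0,0,0]], twist=[[0,0,-1],[0,0,-1],[0,0,-1],[0,0,-1],[0,0,-1],[0,0,-1],[0,0,-1],[0,0,-1]], gripper=[1,1,1,1,1,1,1,1])

```text
time: 15.35
tool_pos: [0.6318, -0.0057, 0.3539]
ee_rot: [3.142, 0.0, 2.375]
wrist_force: [0.7, 0.1, 0.4]
width: 0.0939
finger_force: 0.0
```

play_rows(translation=[[0,0,0],[0,0,0],[0,0,0],[0,0,0],[0,0,0],[0,0,0],[0,0,0],[0,0,0]], twist=[[0,0,-1],[0,0,-1],[0,0,-1],[0,0,-1],[0,0,-1],[0,0,-1],[0,0,-1],[0,0,-0.9]], gripper=[1,1,1,1,1,1,1,1])

```text
time: 16.15
tool_pos: [0.6318, -0.0057, 0.3539]
ee_rot: [3.142, 0.0, -3.118]
wrist_force: [-0.1, 0.2, 0.1]
width: 0.094
finger_force: 0.0
```

play_rows(translation=[[-0.3,-0.5,0],[-0.4,-0.8,0.2],[-0.25,-0.37,0.3],[0,0,0.3],[0,0,0],[0,0,0]], twist=[[0,0,0],[0,0,0],[0,0,0],[0,0,0],[0,0,0],[0,0,0]], gripper=[1,1,1,1,1,1])

```text
time: 16.75
tool_pos: [0.6707, -0.0708, 0.3214]
ee_rot: [3.141, -0.001, -3.121]
wrist_force: [0.4, -0.5, -0.6]
width: 0.0945
finger_force: 0.0
```

Run:
```python
from h import *
print(pose(),robot.get_obs()['joint_positions'].round(2))
snap('wrist','w6.png')
print([(round(r['score'],2),np.round(r['centre'],3).tolist()) for r in robot.spot_point('rail_center','wrist')])
mw=robot.camera_model('wrist');print(proj(mw,[(.552,-.058,.034),(.552,-.092,.034),(.792,-.058,.034),(.792,-.092,.034)]))
```

```text
(array([ 0.6707, -0.0708,  0.3214]), array([ 3.141e+00, -1.000e-03, -3.121e+00]), 0.0945, array([ 0.4, -0.5, -0.6])) [-0.19  0.39  1.17  0.    1.58 -1.78]
[(0.89, [0.67, -0.074, 0.016])]
[[294.97226442  75.55213426]
 [255.24672533  74.6402818 ]
 [286.79324166 319.94494249]
 [254.77640596 319.34470906]]
```

View pics/w6.png

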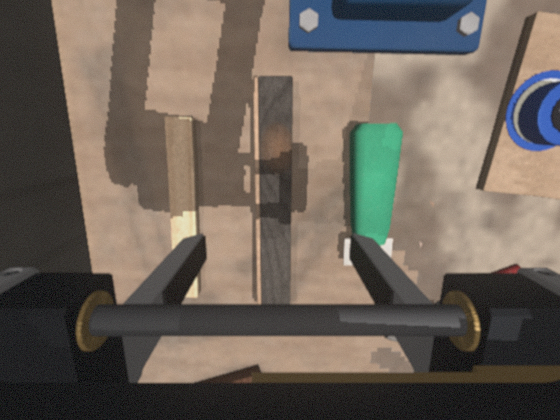

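The rail lies along the tool at wrist pixel x ≈ 276, y 76 to ~310, which matches the prediction. There is room for the fingers between the lath and the scraper. Grasping the rail.

play_rows(translation=[[0,-0.07,0.4],[0,0,0.8],[0,0,0.8],[0,0,0.6],[0,0,0.31],[0,0,0],[0,0,0],[0,0,0]], twist=[[0,0,0],[0,0,0],[0,0,0],[0,0,0],[0,0,0],[0,0,0],[0,0,0],[0,0,0]], gripper=[0.5,0.5,0.5,0.5,0.5,0.5,-1,-1])

```text
time: 17.65
tool_pos: [0.6719, -0.0747, 0.2078]
ee_rot: [-3.141, 0.004, -3.122]
wrist_force: [0.6, -0.1, 0.6]
width: 0.0579
finger_force: 0.0
```

play_rows(translation=[[0,0,0],[0,0,0],[0,0,0],[0,0,0],[0,0,-0.3],[0,0,-0.8],[0,0,-0.9],[0,0,-0.9]], twist=[[0,0,0],[0,0,0],[0,0,0],[0,0,0],[0,0,0],[0,0,0],[0,0,0],[0,0,0]], gripper=[-1,-1,-1,-1,-1,-1,-1,-1])

```text
time: 18.45
tool_pos: [0.6708, -0.0746, 0.3221]
ee_rot: [3.141, -0.002, -3.122]
wrist_force: [-0.2, -0.1, -1.9]
width: 0.0337
finger_force: 30.0
```

play_rows(translation=[[0,0,-0.3],[0,0,-0.3],[0,0,-0.3],[0,0,0],[0,0,0],[0,0,0],[0,0,0],[0,0,0]], twist=[[0,0,1],[0,0,1],[0,0,1],[0,0,1],[0,0,1],[0,0,1],[0,0,1],[0,0,1]], gripper=[-1,-1,-1,-1,-1,-1,-1,-1])

```text
time: 19.25
tool_pos: [0.6709, -0.0746, 0.3573]
ee_rot: [-3.141, -0.001, 2.357]
wrist_force: [0.8, -0.1, -2.1]
width: 0.0335
finger_force: 30.0
```

play_rows(translation=[[0,0,0],[0,0,0],[0,0,0],[0,0,0],[0,0,0],[0,0,0],[0,0,0],[0,0,0]], twist=[[0,0,1],[0,0,1],[0,0,1],[0,0,1],[0,0,1],[0,0,1],[0,0,1],[0,0,1]], gripper=[-1,-1,-1,-1,-1,-1,-1,-1])

```text
time: 20.05
tool_pos: [0.6709, -0.0746, 0.3573]
ee_rot: [-3.14, -0.0, 1.557]
wrist_force: [-0.7, -0.3, -1.7]
width: 0.0336
finger_force: 30.0
```

play_rows(translation=[[0,0,0],[0,0,0]], twist=[[0,0,0.85],[0,0,0]], gripper=[-1,-1])

```text
time: 20.25
tool_pos: [0.671, -0.0747, 0.3573]
ee_rot: [-3.141, -0.0, 1.476]
wrist_force: [-0.1, -0.6, -2.6]
width: 0.0337
finger_force: 30.0
```

play_rows(translation=[[0.5,-0.2,0],[0.9,-0.34,0],[0.9,-0.34,0],[0.9,-0.34,0],[0.9,-0.34,0],[0.9,-0.34,0],[0.9,-0.34,0],[0.9,-0.34,0]], twist=[[0,0,0],[0,0,0],[0,0,0],[0,0,0],[0,0,0],[0,0,0],[0,0,0],[0,0,0]], gripper=[-1,-1,-1,-1,-1,-1,-1,-1])

```text
time: 21.05
tool_pos: [0.5926, 0.2084, 0.3577]
ee_rot: [-3.141, -0.001, 1.478]
wrist_force: [0.5, -0.0, -1.5]
width: 0.0338
finger_force: 30.0
```

play_rows(translation=[[0.7,-0.25,0],[0.42,-0.14,0.3],[0,0,0.7],[0,0,0.7],[0,0,0.4],[0,0,0],[0,0,0]], twist=[[0,0,0],[0,0,0],[0,0,0],[0,0,0],[0,0,0],[0,0,0],[0,0,0]], gripper=[-1,-1,-1,-1,-1,-1,-1])

```text
time: 21.75
tool_pos: [0.5831, 0.2518, 0.2737]
ee_rot: [3.142, 0.0, 1.476]
wrist_force: [-0.0, -0.2, -1.9]
width: 0.0336
finger_force: 30.0
```

Run:
```python
from h import *
print(pose())
s=snap('side','d6.png')
cv2.imwrite('pics/c6.png',cv2.resize(s[125:245,275:435],(800,600),interpolation=cv2.INTER_CUBIC)[:,:,::-1])
w=snap('wrist','w7.png')
for c in ['side','wrist']:
  for n in ['rail_center','puck_yellow_center','puck_blue_center']: print(c,n,[(round(r['score'],2),np.round(r['centre'],3).tolist()) for r in robot.spot_point(n,c)])
```

```text
(array([0.5831, 0.2518, 0.2737]), array([3.142, 0.   , 1.476]), 0.0336, array([-0. , -0.2, -1.9]))
side rail_center [(0.82, [0.583, 0.255, 0.083])]
side puck_yellow_center [(0.39, [0.591, 0.324, 0.024])]
side puck_blue_center [(0.73, [0.745, 0.35, 0.013]), (0.64, [0.573, 0.18, 0.029]), (0.57, [0.347, 0.199, 0.018])]
wrist rail_center [(0.84, [0.581, 0.255, 0.083])]
wrist puck_yellow_center []
wrist puck_blue_center [(0.89, [0.745, 0.352, 0.02])]
```

View pics/w7.png

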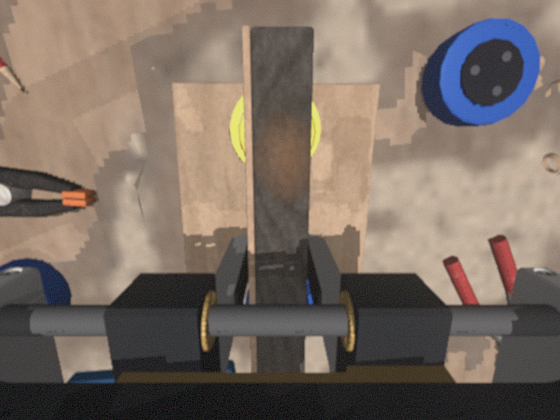

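Run:
```python
from h import *
mw=robot.camera_model('wrist')
e=ray(mw,[(281,28),(281,150)],.102);print(e.round(4)); P=robot.get_obs()['tool_pos'];u=np.array([.0946,.9955])
print('far end along',(e[0,:2]-P[:2])@u,'lateral',(e[:,:2]-P[:2])@np.array([.9955,-.0946]))
r=ray(mw,[(275.5,124)],.015);print('ring',r,(r[0,:2]-P[:2])@np.array([.9955,-.0946]))
C=ray(mw,[(173,83),(379,86),(182,225),(367,225)],.014)[:,:2];print(C,np.linalg.norm(C[0]-C[1]),np.arctan2(C[1,1]-C[0,1],C[1,0]-C[0,0]),[np.arctan2(-(v:=C[i]-C[j])[0],v[1]) for i,j in((0,2),(1,3))])
```

```text
[[0.5971 0.3718 0.102 ]
 [0.592  0.3157 0.102 ]]
far end along 0.12062147329169545 lateral [0.0026434  0.00282915]
ring [[0.59010326 0.33126455 0.015     ]] -0.0005269584462900927
[[0.51439014 0.36896337]
 [0.67243702 0.3518589 ]
 [0.50113879 0.25498167]
 [0.66117439 0.23979036]] 0.15896974336766978 -0.10780445037650158 [np.float64(-0.11573900541842268), np.float64(-0.10016143804545567)]
```

View pics/c6.png

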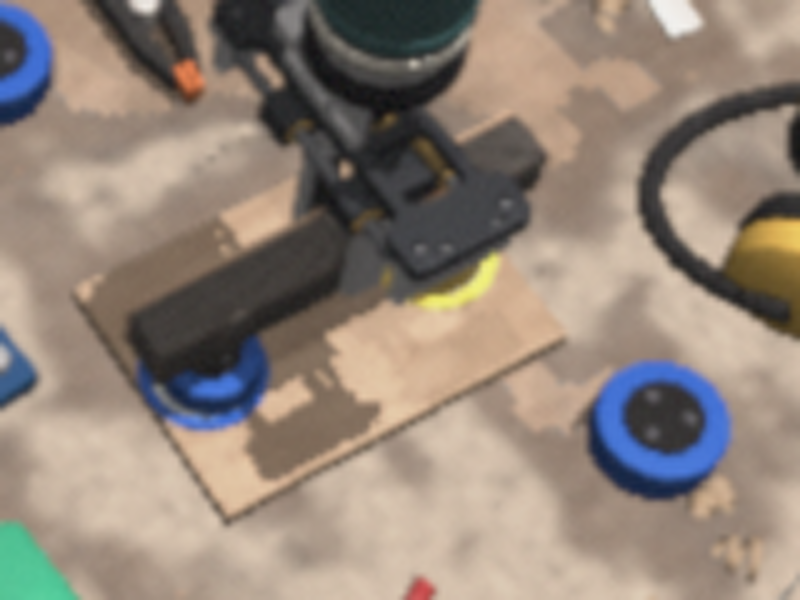

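Side crop: the rail is held over both pucks, and its length is centred to about 1 mm. I'll apply a small yaw correction (board yaw about -0.104) and lower it.

play_rows(translation=[[0,-0.03,0.2],[0,0,0.25],[0,0,0.2],[0,0,0],[0,0,0],[0,0,0]], twist=[[0,0,0.09],[0,0,0],[0,0,0],[0,0,0],[0,0,0],[0,0,0]], gripper=[-1,-1,-1,-1,-1,-1])

```text
time: 22.75
tool_pos: [0.5816, 0.252, 0.2468]
ee_rot: [-3.141, 0.0, 1.467]
wrist_force: [-0.6, 0.5, -3.5]
width: 0.0339
finger_force: 30.0
```

play_rows(translation=[[0,0,0.03],[0,0,0],[0,0,0]], twist=[[0,0,0],[0,0,0],[0,0,0]], gripper=[-1,-1,-1])

```text
time: 23.05
tool_pos: [0.5818, 0.2521, 0.2463]
ee_rot: [3.141, -0.0, 1.467]
wrist_force: [0.4, 0.3, -1.6]
width: 0.0335
finger_force: 30.0
```

play_rows(translation=[[0,0,0],[0,0,0],[0,0,0],[0,0,0],[0,0,-0.3],[0,0,-0.8],[0,0,-0.9],[0,0,-0.9]], twist=[[0,0,0],[0,0,0],[0,0,0],[0,0,0],[0,0,0],[0,0,0],[0,0,0],[0,0,0]], gripper=[0.3,0.3,0.3,0.3,0.3,0.3,0.6,0.6])

```text
time: 23.85
tool_pos: [0.5815, 0.252, 0.3644]
ee_rot: [3.141, -0.0, 1.467]
wrist_force: [1.8, 0.2, -0.5]
width: 0.0735
finger_force: 0.0
```

Run:
```python
from h import *
print(pose())
s=snap('side','d7.png')
for n in ['rail_center','scraper_center']: print(n,[(round(r['score'],2),np.round(r['centre'],3).tolist()) for r in robot.spot_point(n,'side')])
```

```text
(array([0.5815, 0.252 , 0.3644]), array([ 3.141, -0.   ,  1.467]), 0.0735, array([ 1.8,  0.2, -0.5]))
rail_center [(0.91, [0.581, 0.257, 0.056])]
scraper_center [(0.6, [0.661, 0.02, 0.016])]
```

play_rows(translation=[[-0.47,0.2,0],[-0.8,0.38,0],[-0.9,0.42,0],[-0.9,0.42,0],[-0.9,0.42,0],[-0.9,0.42,0],[-0.6,0.28,0],[0,0,0]], twist=[[0,0,0],[0,0,0],[0,0,0],[0,0,0],[0,0,0],[0,0,0],[0,0,0],[0,0,-0.1]], gripper=[1,1,1,1,1,1,1,1])

```text
time: 24.8
tool_pos: [0.6606, 0.0202, 0.3599]
ee_rot: [-3.138, 0.002, 1.472]
wrist_force: [0.4, -0.3, -0.3]
width: 0.0938
finger_force: 0.0
```

play_rows(translation=[[0,0,0],[0,0,0],[0,0,0],[0,0,0],[0,0,0],[0,0,0],[0,0,0],[0,0,0]], twist=[[0,0,-1],[0,0,-1],[0,0,-1],[0,0,-1],[0,0,-1],[0,0,-1],[0,0,-1],[0,0,-1]], gripper=[1,1,1,1,1,1,1,1])

```text
time: 25.6
tool_pos: [0.6596, 0.0252, 0.3609]
ee_rot: [-3.14, -0.002, 2.282]
wrist_force: [-0.4, -0.1, 0.9]
width: 0.0937
finger_force: 0.0
```

play_rows(translation=[[0,0,0],[0,0,0],[0,0,0],[0,0,0],[0,0,0],[0,0,0],[0,0,0],[0,0,0]], twist=[[0,0,-1],[0,0,-1],[0,0,-1],[0,0,-1],[0,0,-1],[0,0,-1],[0,0,-1],[0,0,-1]], gripper=[1,1,1,1,1,1,1,1])

```text
time: 26.4
tool_pos: [0.6596, 0.0252, 0.3609]
ee_rot: [3.141, -0.003, 3.082]
wrist_force: [0.5, 0.1, -0.2]
width: 0.0942
finger_force: 0.0
```

play_rows(translation=[[0,0,0.3],[0,0,0.4],[0,0,0],[0,0,0]], twist=[[0,0,-0.9],[0,0,0],[0,0,0],[0,0,0]], gripper=[1,1,1,1])

```text
time: 26.8
tool_pos: [0.6597, 0.0248, 0.3332]
ee_rot: [3.141, -0.003, -3.115]
wrist_force: [0.7, 0.3, 0.0]
width: 0.0942
finger_force: 0.0
```

Run:
```python
from h import *
print(pose(),robot.get_obs()['joint_positions'].round(2))
mw=robot.camera_model('wrist');w=snap('wrist','w8.png')
print([(round(r['score'],2),np.round(r['centre'],3).tolist()) for r in robot.spot_point('scraper_center','wrist')])
p=proj(mw,(.645,.023,.02))[0];r,n=hullrect(mw,w,p,90,(65,100,40),(90,255,255),.02);print(p,r,n)
```

```text
(array([0.6597, 0.0248, 0.3332]), array([ 3.141e+00, -3.000e-03, -3.115e+00]), 0.0942, array([0.7, 0.3, 0. ])) [-0.05  0.36  1.19  0.    1.6  -1.65]
[(0.81, [0.658, 0.02, 0.014])]
[275.76411462 190.64685755] ((0.6482579708099365, 0.022198081016540527), (0.11970435827970505, 0.04343099147081375), 2.429532289505005) 4226
```

View pics/w8.png

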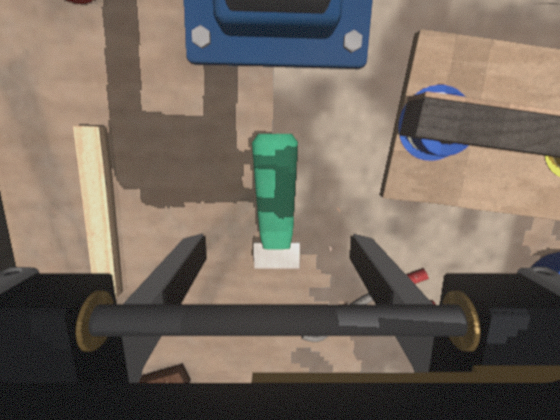

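The scraper is at wrist pixel (276,200), with the butt at y=133 and the blade end at 268. Its centre is about (0.660, 0.0225). The rail rests over the blue puck at (440,120). Grasping the scraper.

play_rows(translation=[[0,-0.07,0.4],[0,0,0.8],[0,0,0.8],[0,0,0.7],[0,0,0.5],[0,0,0],[0,0,0],[0,0,0]], twist=[[0,0,-0.15],[0,0,0],[0,0,0],[0,0,0],[0,0,0],[0,0,0],[0,0,0],[0,0,0]], gripper=[1,1,1,1,1,1,-1,-1])

```text
time: 27.7
tool_pos: [0.6607, 0.021, 0.208]
ee_rot: [-3.141, 0.003, -3.101]
wrist_force: [0.1, 0.8, -0.7]
width: 0.0814
finger_force: 0.0
```

play_rows(translation=[[0,0,0],[0,0,0],[0,0,0],[0,0,0],[0,0,-0.3],[0,0,-0.8],[0,0,-0.9],[0,0,-0.9]], twist=[[0,0,0],[0,0,0],[0,0,0],[0,0,0],[0,0,0],[0,0,0],[0,0,0],[0,0,0]], gripper=[-1,-1,-1,-1,-1,-1,-1,-1])

```text
time: 28.5
tool_pos: [0.6599, 0.0211, 0.3243]
ee_rot: [-3.142, 0.0, -3.101]
wrist_force: [0.1, -0.6, 0.3]
width: 0.0174
finger_force: 0.0
```

play_rows(translation=[[0,0,-0.6],[0,0,-0.6],[0,0,0],[0,0,0],[0,0,0],[0,0,0],[0,0,0],[0,0,0]], twist=[[0,0,0],[0,0,1],[0,0,1],[0,0,1],[0,0,1],[0,0,1],[0,0,1],[0,0,1]], gripper=[-1,-1,-1,-1,-1,-1,-1,-1])

```text
time: 29.3
tool_pos: [0.66, 0.0211, 0.3715]
ee_rot: [3.141, 0.001, 2.478]
wrist_force: [0.3, -0.0, 0.3]
width: 0.0002
finger_force: 0.0
```

play_rows(translation=[[0,0,0],[0,0,0],[0,0,0],[0,0,0],[0,0,0],[0,0,0],[0,0,0],[0,0,0]], twist=[[0,0,1],[0,0,1],[0,0,1],[0,0,1],[0,0,1],[0,0,1],[0,0,1],[0,0,1]], gripper=[-1,-1,-1,-1,-1,-1,-1,-1])

```text
time: 30.1
tool_pos: [0.66, 0.0211, 0.3714]
ee_rot: [3.141, 0.0, 1.678]
wrist_force: [0.2, -0.2, -1.1]
width: 0.0003
finger_force: 0.0
```

The fingers had not finished closing before the lift, so the grasp missed. I'll look at where the scraper is now and redo it.

Run:
```python
from h import *
print(pose())
mw=robot.camera_model('wrist');w=snap('wrist','w9.png');m=robot.camera_model('side');s=snap('side','d8.png')
for c in ['wrist','side']:print([(round(r['score'],2),np.round(r['centre'],3).tolist()) for r in robot.spot_point('scraper_center',c)])
print(hullrect(m,s,(285,248),25,(70,120,50),(90,255,255),0.02))
p=proj(mw,(.645,.023,.02))[0];r,n=hullrect(mw,w,p,90,(65,100,40),(90,255,255),.02);print(p,r,n)
```

```text
(array([0.66  , 0.0211, 0.3714]), array([3.141, 0.   , 1.678]), 0.0003, array([ 0.2, -0.2, -1.1]))
[(0.84, [0.657, 0.021, 0.012])]
[(0.69, [0.66, 0.022, 0.012])]
(((0.6447280645370483, 0.021255789324641228), (0.1158851906657219, 0.04346369951963425), 0.41759517788887024), 643)
[263.90302139 193.97605645] ((0.6470671892166138, 0.023986147716641426), (0.11835327744483948, 0.04413773864507675), 3.9611167907714844) 3375
```

play_rows(translation=[[0,0,0],[0,0,0],[0,0,0],[0,0,0],[0,0,0],[0,0,0],[0,0,0],[0,0,0]], twist=[[0,0,-1],[0,0,-1],[0,0,-1],[0,0,-1],[0,0,-1],[0,0,-1],[0,0,-1],[0,0,-1]], gripper=[0.6,0.6,0.6,0.6,0.6,0.6,0.6,0.6])

```text
time: 31.1
tool_pos: [0.6601, 0.0211, 0.3706]
ee_rot: [3.141, 0.0, 2.488]
wrist_force: [-0.0, 0.6, -0.6]
width: 0.0609
finger_force: 0.0
```

play_rows(translation=[[0,0,0.1],[0,0,0.2],[0,0,0.2],[0,0,0.2],[0,0,0.2],[0,0,0.1],[0,0,0],[0,0,0]], twist=[[0,0,-1],[0,0,-1],[0,0,-1],[0,0,-1],[0,0,-1],[0,0,-1],[0,0,-0.2],[0,0,0]], gripper=[0.6,0.6,0.6,0.6,0.6,0.6,0.6,0.6])

```text
time: 31.9
tool_pos: [0.6602, 0.0211, 0.3307]
ee_rot: [3.142, 0.0, 3.101]
wrist_force: [0.0, 0.3, 0.5]
width: 0.0756
finger_force: 0.0
```

Run:
```python
from h import *
print(pose())
mw=robot.camera_model('wrist');w=snap('wrist','w10.png')
print([(round(r['score'],2),np.round(r['centre'],3).tolist()) for r in robot.spot_point('scraper_center','wrist')])
p=proj(mw,(.645,.023,.02))[0];r,n=hullrect(mw,w,p,90,(65,100,40),(90,255,255),.02);print(p,r,n)
```

```text
(array([0.6602, 0.0211, 0.3307]), array([3.142, 0.   , 3.101]), 0.0756, array([0. , 0.3, 0.5]))
[(0.69, [0.657, 0.021, 0.014])]
[278.40370881 189.82387809] ((0.6482082605361938, 0.019862821325659752), (0.04327188804745674, 0.12001363188028336), 89.36750030517578) 4310
```

The scraper hasn't moved. Regrasping with enough time for the fingers to close.

play_rows(translation=[[0,0,0.4],[0,0,0.8],[0,0,0.8],[0,0,0.7],[0,0,0.47],[0,0,0],[0,0,0],[0,0,0]], twist=[[0,0,-0.7],[0,0,0],[0,0,0],[0,0,0],[0,0,0],[0,0,0],[0,0,0],[0,0,0]], gripper=[0.6,0.6,0.6,0.6,0.6,0.6,-1,-1])

```text
time: 32.8
tool_pos: [0.6605, 0.0211, 0.2045]
ee_rot: [-3.141, 0.002, -3.112]
wrist_force: [0.0, 0.6, 0.2]
width: 0.0623
finger_force: 0.0
```

play_rows(translation=[[0,0,0],[0,0,0],[0,0,0],[0,0,0],[0,0,0],[0,0,0],[0,0,0]], twist=[[0,0,0],[0,0,0],[0,0,0],[0,0,0],[0,0,0],[0,0,0],[0,0,0]], gripper=[-1,-1,-1,-1,-1,-1,-1])

```text
time: 33.5
tool_pos: [0.6602, 0.0212, 0.2039]
ee_rot: [3.141, 0.001, -3.111]
wrist_force: [0.4, 1.8, 2.7]
width: 0.0373
finger_force: 29.9
```

play_rows(translation=[[0,0,-0.3],[0,0,-0.8],[0,0,-0.9],[0,0,-0.9],[0,0,-0.8],[0,0,-0.3],[0,0,0],[0,0,0]], twist=[[0,0,0],[0,0,0],[0,0,0],[0,0,0],[0,0,0],[0,0,0],[0,0,1],[0,0,1]], gripper=[-1,-1,-1,-1,-1,-1,-1,-1])

```text
time: 34.3
tool_pos: [0.66, 0.021, 0.3632]
ee_rot: [-3.141, -0.0, 2.968]
wrist_force: [0.4, -0.5, -0.2]
width: 0.0377
finger_force: 29.9
```

play_rows(translation=[[0,0,0],[0,0,0],[0,0,0],[0,0,0],[0,0,0],[0,0,0],[0,0,0],[0,0,0]], twist=[[0,0,1],[0,0,1],[0,0,1],[0,0,1],[0,0,1],[0,0,1],[0,0,1],[0,0,1]], gripper=[-1,-1,-1,-1,-1,-1,-1,-1])

```text
time: 35.1
tool_pos: [0.66, 0.021, 0.3617]
ee_rot: [-3.139, -0.002, 2.168]
wrist_force: [0.5, -0.3, -1.5]
width: 0.038
finger_force: 29.9
```

play_rows(translation=[[0,0,0],[0,0,0],[0,0,0],[0,0,0],[0,0,0],[0,0,0],[0,0,0],[0,0,0]], twist=[[0,0,1],[0,0,1],[0,0,1],[0,0,1],[0,0,1],[0,0,1],[0,0,1.0],[0,0,0.05]], gripper=[-1,-1,-1,-1,-1,-1,-1,-1])

```text
time: 35.9
tool_pos: [0.66, 0.021, 0.3618]
ee_rot: [-3.139, 0.0, 1.467]
wrist_force: [0.0, 0.5, -0.1]
width: 0.0375
finger_force: 29.9
```

play_rows(translation=[[0.6,-0.4,0],[0.8,-0.7,0],[0.8,-0.8,0],[0.8,-0.8,0],[0.8,-0.8,0],[0.8,-0.8,0],[0.6,-0.8,0],[0.32,-0.58,0]], twist=[[0,0,0],[0,0,0],[0,0,0],[0,0,0],[0,0,0],[0,0,0],[0,0,0],[0,0,0]], gripper=[-1,-1,-1,-1,-1,-1,-1,-1])

```text
time: 36.7
tool_pos: [0.455, 0.266, 0.3628]
ee_rot: [-3.14, 0.0, 1.471]
wrist_force: [0.4, -0.4, -1.1]
width: 0.0375
finger_force: 29.9
```

play_rows(translation=[[0,0,0.4],[0,0,0.7],[0,0,0.7],[0,0,0.4],[0,0,0],[0,0,0]], twist=[[0,0,0],[0,0,0],[0,0,0],[0,0,0],[0,0,0],[0,0,0]], gripper=[-1,-1,-1,-1,-1,-1])

```text
time: 37.3
tool_pos: [0.4571, 0.2642, 0.2753]
ee_rot: [-3.141, 0.0, 1.468]
wrist_force: [-0.4, 0.3, -1.4]
width: 0.0377
finger_force: 29.9
```

Run:
```python
from h import *
print(pose())
w=snap('wrist','w11.png');s=snap('side','d9.png')
for c in ['wrist','side']:print([(round(r['score'],2),np.round(r['centre'],3).tolist()) for r in robot.spot_point('scraper_center',c)])
```

```text
(array([0.4571, 0.2642, 0.2753]), array([-3.141,  0.   ,  1.468]), 0.0377, array([-0.4,  0.3, -1.4]))
[(0.72, [0.456, 0.266, 0.088])]
[(0.91, [0.458, 0.263, 0.087])]
```

View pics/w11.png

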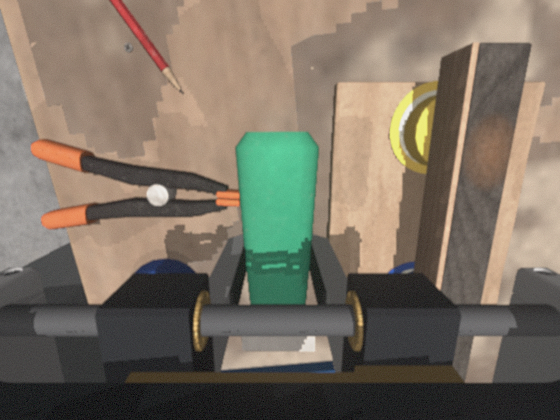

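Wrist view: the scraper is held at (277,200) with its left edge near the pliers' tip at about (217–245,198). I'm checking the tip's exact location before lowering.

Run:
```python
from h import *
from scipy.spatial.transform import Rotation as Ro
mw=robot.camera_model('wrist');o=robot.get_obs()
Rc=cv2.Rodrigues(np.array(mw['rvec']))[0];t=np.array(mw['tvec']).ravel()
Rt=Ro.from_euler('xyz',o['ee_rot']).as_matrix();p=np.array(o['tool_pos'])
A=Rc@Rt;b=Rc@p+t   # tool->cam
def model(pos,rpy):
    R=Ro.from_euler('xyz',rpy).as_matrix();Rn=A@R.T;return dict(camera_matrix=mw['camera_matrix'],rvec=cv2.Rodrigues(Rn)[0],tvec=b-Rn@np.array(pos))
for z in (0.003,.01):
    print('w7 tip',ray(model([.5831,.2518,.2737],[3.142,0,1.476]),[(97,198),(62,198)],z).round(4).tolist())
    print('w2 tip',ray(model([.586,.193,.3811],[-3.142,.001,1.57]),[(141,115)],z).round(4).tolist())
    print('now base',ray(mw,[(217,198)],z).round(4).tolist())
T=ray(model([.5831,.2518,.2737],[3.142,0,1.476]),[(97,198)],.006)[0,:2]
bx=np.array([.9946,-.1038]);by=np.array([.1038,.9946]);c=np.array([.583,.251])
print('tip in board frame',(T-c)@bx,(T-c)@by)
C=ray(model([.5831,.2518,.2737],[3.142,0,1.476]),[(173,83),(182,225)],.014)[:,:2];print('front edge x in board frame',(C-c)@bx)
C=ray(mw,[(335,84),(329,240)],.014)[:,:2];print('front edge now',(C-c)@bx,(C-c)@by,'tcp',(p[:2]-c)@bx)
```

```text
w7 tip [[0.4262, 0.2835, 0.003], [0.3954, 0.2864, 0.003]]
w2 tip [[0.4264, 0.2855, 0.003]]
now base [[0.4067, 0.2863, 0.003]]
w7 tip [[0.4308, 0.2846, 0.01], [0.4008, 0.2875, 0.01]]
w2 tip [[0.4296, 0.2851, 0.01]]
now base [[0.4084, 0.2877, 0.01]]
tip in board frame -0.15738617452610745 0.016735337467955344
front edge x in board frame [-0.08074744 -0.08208025]
front edge now [-0.07999683 -0.07887096] [ 0.11038817 -0.01898383] tcp -0.12618018474412318
```

The pliers' tip is at board x = -0.157, y = +0.017, about 8 mm clear of the scraper. I'll nudge 1.5 mm toward the board, lower, and open only a little.

play_rows(translation=[[-0.03,0.04,0.3],[0,0,0.5],[0,0,0.5],[0,0,0.35],[0,0,0.1],[0,0,0],[0,0,0]], twist=[[0,0,0],[0,0,0],[0,0,0],[0,0,0],[0,0,0],[0,0,0],[0,0,0]], gripper=[-1,-1,-1,-1,-1,-1,-1])

```text
time: 38.2
tool_pos: [0.459, 0.2631, 0.2061]
ee_rot: [3.14, -0.001, 1.467]
wrist_force: [0.6, -0.5, -1.0]
width: 0.0381
finger_force: 29.9
```

play_rows(translation=[[0,0,0.04],[0,0,0],[0,0,0],[0,0,0],[0,0,0],[0,0,0],[0,0,0]], twist=[[0,0,0],[0,0,0],[0,0,0],[0,0,0],[0,0,0],[0,0,0],[0,0,0]], gripper=[-1,-1,0.02,0.02,0.02,0.02,0.02])

```text
time: 38.9
tool_pos: [0.4586, 0.263, 0.204]
ee_rot: [3.141, -0.0, 1.467]
wrist_force: [-0.3, 0.3, 0.1]
width: 0.048
finger_force: 0.0
```

play_rows(translation=[[0,0,-0.1],[0,0,-0.3],[0,0,-0.8],[0,0,-0.9],[0,0,-0.9],[0,0,-0.9],[0,0,-0.5],[0,0,0]], twist=[[0,0,0],[0,0,0],[0,0,0],[0,0,0],[0,0,0],[0,0,0],[0,0,0],[0,0,0]], gripper=[0.02,0.02,0.02,0.02,0.02,0.02,0.02,0.02])

```text
time: 39.7
tool_pos: [0.4589, 0.2632, 0.3854]
ee_rot: [3.133, -0.005, 1.467]
wrist_force: [-0.2, 1.0, 0.6]
width: 0.0482
finger_force: 0.0
```

play_rows(translation=[[-0.7,0,0],[-0.9,0,0],[-0.9,0,0],[-0.9,0,0],[-0.9,0,0],[-0.3,0,0],[0,0,0]], twist=[[0,0,0],[0,0,0],[0,0,0],[0,0,0],[0,0,0],[0,0,0],[0,0,0]], gripper=[0.5,0.5,0.5,0.5,0.5,0.5,0.5])

```text
time: 40.4
tool_pos: [0.4392, 0.0789, 0.379]
ee_rot: [-3.14, -0.0, 1.464]
wrist_force: [0.1, 0.5, 0.5]
width: 0.0708
finger_force: 0.0
```

Run:
```python
from h import *
print(pose())
w=snap('wrist','w12.png');mw=robot.camera_model('wrist')
s=snap('side','d10.png');m=robot.camera_model('side')
c=np.array([.583,.251]);bx=np.array([.9946,-.1038]);by=np.array([.1038,.9946])
for cam in ['wrist','side']:
  for n in ['scraper_center','rail_center','puck_yellow_center','puck_blue_center']:
    print(cam,n,[(round(r['score'],2),np.round(r['centre'],3).tolist(),np.round([(np.array(r['centre'])[:2]-c)@bx,(np.array(r['centre'])[:2]-c)@by],3).tolist()) for r in robot.spot_point(n,cam)[:2]])
a=cv2.resize(w[:220,100:420],(800,550),interpolation=cv2.INTER_CUBIC)
b=cv2.resize(s[110:245,270:450],(800,600),interpolation=cv2.INTER_CUBIC)
cv2.imwrite('pics/c12.png',cv2.resize(np.vstack([cv2.resize(w,(560,420)),cv2.resize(b,(560,420))]),(400,600))[:,:,::-1])
cv2.imwrite('pics/c13.png',b[:,:,::-1])
```

```text
(array([0.4392, 0.0789, 0.379 ]), array([-3.14 , -0.   ,  1.464]), 0.0708, array([0.1, 0.5, 0.5]))
wrist scraper_center [(0.58, [0.455, 0.262, 0.012], [-0.129, -0.002]), (0.28, [0.583, 0.252, -0.0], [0.0, 0.002])]
wrist rail_center []
wrist puck_yellow_center []
wrist puck_blue_center [(0.97, [0.347, 0.2, 0.019], [-0.23, -0.076]), (0.86, [0.57, 0.178, 0.028], [-0.005, -0.074])]
side scraper_center [(0.65, [0.456, 0.262, 0.017], [-0.128, -0.002])]
side rail_center [(0.56, [0.584, 0.251, 0.057], [0.001, 0.0])]
side puck_yellow_center [(0.5, [0.59, 0.323, 0.027], [-0.001, 0.072])]
side puck_blue_center [(0.75, [0.745, 0.348, 0.014], [0.151, 0.113]), (0.55, [0.346, 0.2, 0.016], [-0.231, -0.076])]
```

View pics/c13.png

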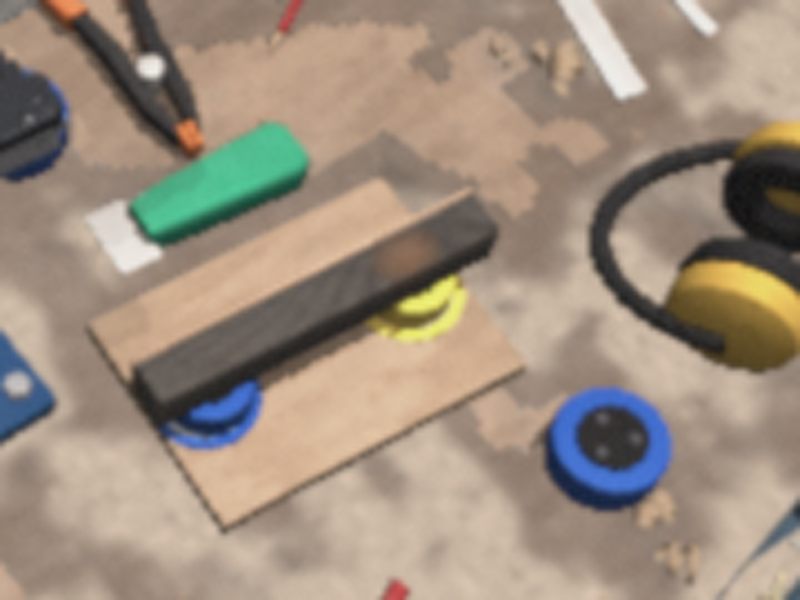

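The crop shows the rail lying over both pucks with its black face up, from (145,385) to (490,225). The scraper lies parallel to the front edge at (220,185), about 20 mm clear of the board and not touching the pliers. Handing the job in.

```bash
python3 -c "
from bench import robot
print(robot.close_job())"
```

```text
the job is handed in; nothing more can be done
None
```

The job is handed in: the yellow and smallest blue pucks are centred in their rings to within about 2 mm. The rail lies centred across both, black face up, and the green scraper lies parallel to the board's front edge, about 20 mm clear. The verdict wasn't shown.

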